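Make up the brass charge on the sprung check scale

ROBOT

A 6-joint arm with a two-finger parallel gripper is mounted at the origin on the work surface. World frame = base frame: x ahead of the robot, y to its left, z up, the work surface at z = 0. Lengths are in m, angles in rad, forces in N, time in s.
With the tool pointing down it reaches from about 0.375 to 0.975 m from the base axis. Payload 3.8 kg.
Tool frame: the origin (TCP) lies midway between the tips of the shut fingers; the grasp point (between the pads) lies 19 mm behind it; z points along the fingers, y is the line along which they close (so a half turn about z gives the same grasp; the last joint's range is limited). The gripper opens to 85 mm and grips with 20 to 120 N. Pads are 22 mm wide; open, the fingers measure 114 mm over their backs; the gripper's body (76 mm by 85 mm) begins 54 mm behind the grasp point. The pads swing forward as they close: fully open they stand 13 mm farther back than shut.
Start: joints at [1.12, 0.264, 1.604, -0, 1.274, -0.037], TCP at [0.271, 0.618, 0.231] pointing down, gripper open.
Joint ranges: [-2.63, 2.63], [-0.94, 2.18], [0.31, 2.57], [-1.31, 4.45], [0, 2.66], [-2.55, 2.55]. Speed limits (rad/s): [2.57, 2.57, 3.14, 3.14, 3.14, 3.14].

INTERFACE

Orientations are given as a rotation vector (axis times angle).
In Python, from workcell import * gives the robot as it stands. The module is installed in compiled form; this text tells all that it offers.
- The arm moves only by the tool apply_moves, never from a script. Its arguments are lists of equal length, an entry for each row: "fingers": the opening, from 0 (shut) to 1 (fully open); "travel": the shift along the tool's x, y, z normalised to -1 to 1, where 1 is 0.05 m, a list of three; "rotation": the turn, a rotation vector about the tool's x, y, z normalised to -1 to 1, where 1 is 6 degrees, a list of three. In form: {"fingers": [fingers, ...], "travel": [[dx, dy, dz], ...], "rotation": [[ax, ay, az], ...]}. A call has 1 to 12 rows; each row shifts and turns the commanded pose from where the row before left it, along the tool's axes as they then stand; what a row does not reach is not made up. A row lasts 1/10 s, in which the tool goes at most 50 mm and 8.59 degrees, less where a joint would pass 70% of its speed; a pose out of reach is approached as far as the arm can. A call with a number of a shift or a turn outside -1 to 1 is refused whole. A call with a gripper value outside its range is refused whole. The fingers move at their own pace and stop on an object; "newtons" is the grip in N (left out, the last holds). Time passes only in rows, so rows that do not move let the fingers close. It gives the time, the measured TCP pose, the force, the opening and the grip force at its end, in the units of the state.
- read_state(): the state, without advancing time (a new reading comes with each control period).
- read_camera(name): name is "side" or "top"; returns a dict with "image" (420x560x3 uint8, red, green, blue), "fx", "fy", "cx", "cy" (pixels), "extrinsics" (4x4, takes a point from world to camera coordinates). Camera axes: x right, y down, z forward; pixel columns grow to the right and rows downward; lengths in m; the calibration is good to about 2 mm. A picture is of the moment at which its call begins. There is no depth.
- finish_job(): hands the job in; it is judged then, once.
Trained networks look in the newest picture that a camera, given by its name, has taken for a name from the list of things; names that differ only in an ending like _2 or _b are one class to them, and where a whole thing is asked for, a point or a joint stands for the part that bears it (a point fixed in the world has none). Each returns a list of dicts, best first, with "p" (0 to 1); they miss things now and then, are a little off and sometimes report something else, mostly with a low value. They report only what shows in the picture. A call takes as long as a camera call. They do not tell look-alikes from the thing itself.
- regions_of(camera, name): "mask" (420x560 bool, what is visible of it) and "bbox" ([left, top, width, height] in pixels, round what is visible of it).
- tip_of(camera, name): "location" ([column, row] in pixels: a listed point, or the origin of a listed thing).
The state is a dict: "time": time; "q": joint angles; "joint_vel": joint speeds; "joint_torque": joint torques, N m; "tool_pos": TCP position; "tcp_rot": TCP orientation; "wrist_force": force on the tool from outside, world axes, zero at the start; "torque": the same for the moment, N m; "width": opening from 0.0 (shut) to 1.0 (fully open); "grip_force": force on a finger pad.
Only numpy, scipy, OpenCV 4.12 (cv2) and the standard library are available. Lean on these libraries where they do the work, as an engineer would, in place of code of your own. Each camera call takes 0.05 s, during which the arm holds its last target. There are 200 camera calls.

TASK

Take the dark iron slug off the sprung scale pan and drop it into the red scrap box, then load the pan from the rack with the brass ingot whose weight brings the red pointer to rest inside the green band on the column. The ingot must lie flat on the pan between its two end walls; lower it gently, so that the pan never hits its bottom stop. Leave the hammer, the tape roll and the timber block alone.

Things in the scene. Friction and masses are not known exactly. Their poses are not given: they have to be found in the camera images.
- scale: Fixed sprung check scale: dark base plate 130 x 250 x 12 mm, blue housing 100 x 100 mm up to 60 mm above the bench. Origin on the bench under the pan's centre; z up, its y points from the pan to the column. An aluminium column (16 x 26 mm, top 150 mm above the bench) stands at y = +115 mm. Its position and yaw vary.
- pan_floor (a point): Centre of the pan's upper face, 136 mm above the bench when empty; axes as the scale's. Pan 84 mm along x, 88 mm along y, with an end wall 5 mm thick, 60 mm wide, 40 mm high at each y end (76 mm clear between them); the x sides are open. An ingot lies on it with its length along y, and fingers have room only on its long sides (closing along x).
- pan (a joint): How far the pan has sunk, in m: 0 when empty, 0.066 on its bottom stop. The spring is linear and gives 59 mm per kg (167 N/m) and is well damped.
- pointer (a point): Tip of the red pointer, a bar 3 mm thick fixed to the pan, in front (+x) of the column; sinks with the pan. 133 mm above the bench when the pan is empty.
- band: Fixed green collar on the column, 24 x 36 x 19 mm high; origin at its centre, z up. It marks the wanted load: the pointer's tip must stand within its height (9.5 mm up or down from its centre). Its height varies: the right ingot is the one whose sinking comes nearest to the pointer's height above the band's centre with the pan empty (14 to 46 mm).
- slug: Loose dark iron slug on the pan at the start: a round body 40 mm across and 26 mm high with a 22 mm boss on top (36 mm in all); 0.3 to 0.5 kg; origin at the centre of its underside.
- rack: Fixed blue plastic rack, base 56 x 150 x 8 mm with four dividers 46 mm long (along x), 6 mm thick, their tops 48 mm above the bench, making three slots 40 mm wide side by side along y. Origin on the bench at its centre. Each slot holds one ingot lying along x; its sides are shut in by the dividers, its ends stand free.
- ingot_small: Loose brass ingot 64 mm long (x), 34 mm wide (y), 14 mm high, one dark dot on top, 0.26 kg: sinks the pan 15 mm. Origin at the centre of its underside. In any slot; underside 8 mm above the bench. Can be taken from the rack only by its ends (64 mm), and set on the pan only by its sides (34 mm).
- ingot_medium: As the small ingot, but 28 mm high, two dots, 0.51 kg: sinks the pan 30 mm.
- ingot_large: As the small ingot, but 42 mm high, three dots, 0.77 kg: sinks the pan 45 mm.
- scrap_box: Fixed red open box 160 x 150 x 70 mm high, walls 5 mm; origin on the bench under its centre.
- hammer: Bystander: a hammer 260 mm long lying on the bench. Origin under its middle.
- tape: Bystander: a roll of tape, 90 mm across, 24 mm high, lying flat; origin at the centre of its underside.
- timber: Bystander: a timber block 50 x 100 x 35 mm; origin at the centre of its underside.
Mind the look-alikes: they are no part of the job. Of the things like the scrap_box, leave any that is purple; of the rest the smaller one is meant.

How it is judged:
On the way, in this order (a step that is already met when the one before it is completed fails the run):
1. the iron slug lies in the red scrap box (x of slug in the frame of scrap_box between -0.075 and 0.075 m and y of slug in the frame of scrap_box between -0.07 and 0.07 m and z of slug in the frame of scrap_box below 0.05 m and linear speed of slug below 0.03 m/s), for 0.2 s.
2. the pointer stands in the green band with a brass ingot lying on the pan (z of pointer in the frame of band between -0.0095 and 0.0095 m and velocity of joint pan between -0.01 and 0.01 m/s and ((x of ingot_small in the frame of pan_floor between -0.03 and 0.03 m and y of ingot_small in the frame of pan_floor between -0.012 and 0.012 m and z of ingot_small in the frame of pan_floor between -0.005 and 0.008 m and angle between ingot_small's own z axis and vertical below 0.1 rad and linear speed of ingot_small below 0.02 m/s) or (x of ingot_medium in the frame of pan_floor between -0.03 and 0.03 m and y of ingot_medium in the frame of pan_floor between -0.012 and 0.012 m and z of ingot_medium in the frame of pan_floor between -0.005 and 0.008 m and angle between ingot_medium's own z axis and vertical below 0.1 rad and linear speed of ingot_medium below 0.02 m/s) or (x of ingot_large in the frame of pan_floor between -0.03 and 0.03 m and y of ingot_large in the frame of pan_floor between -0.012 and 0.012 m and z of ingot_large in the frame of pan_floor between -0.005 and 0.008 m and angle between ingot_large's own z axis and vertical below 0.1 rad and linear speed of ingot_large below 0.02 m/s))), for 0.2 s.
At the end, for the whole second after the job is handed in: The slug rests inside the red scrap box; a brass ingot lies flat (within 0.1 rad) on the pan between its end walls, within 30 mm of the centre line; pan and ingot are at rest and the pointer's tip is within 9.5 mm of the height of the green band's centre (all of step 1 and all of step 2); the robot touches nothing.
It fails at once if the pan is driven down to its bottom stop (sunk more than 63 mm) (value of joint pan above 0.063 m).
It fails at once if the hammer moved more than 20 mm (distance of hammer from where it was at the start of the episode above 0.02 m).
It fails at once if the tape moved more than 20 mm (distance of tape from where it was at the start of the episode above 0.02 m).
It fails at once if the timber moved more than 20 mm (distance of timber from where it was at the start of the episode above 0.02 m).
It also fails if it takes over 64 s, if anything falls off the work surface, if the arm or the gripper's body presses on something with over 40 N, if the wrist force passes 120 N, or if a joint passes its speed limit or range.

## Working session

There is one attempt and no reset: what is moved stays moved. The work goes in short steps, Python scripts to look and compute and a tool call to move; the robot and the scene stay as the last step left them, time stands still between calls to the robot, and variables do not carry over. Pictures are saved under pics/ and viewed, at most 10 in all, crops included, and the job is handed in when it is done.

Besides the shell and the picture viewer there is one more tool, called after "Call:" as name(argument=value, ...), one argument or row to a line, values as JSON. apply_moves: Moves the arm, as the interface text tells. Scaled input: -1 to 1 covers 0.05 m each way for a shift and 6 degrees each way for a turn. Its arguments: {"type":"object","properties":{"fingers":{"type":"array","items":{"type":"number"}},"travel":{"type":"array","items":{"type":"array","items":{"type":"number"}}},"rotation":{"type":"array","items":{"type":"array","items":{"type":"number"}}},"newtons":{"type":"number"}},"required":["fingers","travel","rotation"]}

```bash
mkdir -p pics; cat > h.py <<'E'
from workcell import *
import numpy as np, cv2
from scipy.spatial.transform import Rotation as R
def ray(c,uv):
    E=np.array(c["extrinsics"]);Rm=E[:3,:3];t=E[:3,3]
    d=Rm.T@np.array([(uv[0]-c["cx"])/c["fx"],(uv[1]-c["cy"])/c["fy"],1]);return -Rm.T@t,d
def at_z(c,uv,z):
    o,d=ray(c,uv);return o+d*(z-o[2])/d[2]
def proj(c,p):
    E=np.array(c["extrinsics"]);q=E[:3,:3]@np.array(p)+E[:3,3]
    return np.array([c["fx"]*q[0]/q[2]+c["cx"],c["fy"]*q[1]/q[2]+c["cy"]])
def save(c,n): cv2.imwrite("pics/"+n,cv2.cvtColor(c["image"],cv2.COLOR_RGB2BGR))
E
python3 - <<'E'
from h import *
np.set_printoptions(precision=3,suppress=True)
s=read_state();print(s)
C={}
for n in("top","side"):
    C[n]=read_camera(n);save(C[n],n+"0.png");print(n,ray(C[n],(280,210)))
    for t in("pan_floor","pointer","band","scale","slug","rack","ingot_small","ingot_medium","ingot_large","scrap_box","hammer","tape","timber"):
        print(t,[(np.round(d["location"],1).tolist(),round(d["p"],2)) for d in tip_of(n,t)[:3]])
E
```

```text
{'time': 0.0, 'q': array([ 1.12 ,  0.265,  1.605,  0.   ,  1.274, -0.037]), 'joint_vel': array([ 0.   ,  0.   , -0.   ,  0.002,  0.   , -0.   ]), 'joint_torque': array([ -0.001, -51.509, -36.732,   0.   ,   0.013,   0.   ]), 'tool_pos': array([0.271, 0.617, 0.23 ]), 'tcp_rot': array([-0.645, -3.074,  0.003]), 'wrist_force': array([-0.7  , -0.019,  0.266]), 'torque': array([ 0.014,  0.02 , -0.047]), 'grip_force': 0.0, 'width': 0.9980994811902748}
top (array([0.169, 0.005, 1.474]), array([ 0.205, -0.004, -0.979]))
pan_floor [([281.0, 163.4], 0.62)]
pointer [([276.8, 167.8], 0.71), ([375.7, 195.0], 0.2)]
band [([377.0, 197.0], 0.68), ([230.1, 168.3], 0.48)]
scale [([277.1, 173.9], 0.65)]
slug [([282.7, 162.1], 0.65)]
rack [([375.0, 194.3], 0.86)]
ingot_small [([388.1, 191.5], 0.83)]
ingot_medium [([374.8, 196.6], 0.81), ([232.4, 171.5], 0.38)]
ingot_large [([359.1, 201.6], 0.57), ([239.5, 231.6], 0.48)]
scrap_box [([155.3, 319.9], 0.86), ([161.5, 215.8], 0.68), ([352.7, 269.3], 0.57)]
hammer [([157.8, 145.7], 0.58)]
tape [([237.3, 230.7], 0.7)]
timber [([356.9, 122.9], 0.68)]
side (array([-0.117, -0.525,  0.743]), array([ 0.577,  0.514, -0.635]))
pan_floor [([309.7, 185.4], 0.72)]
pointer [([277.8, 168.9], 0.94)]
band [([272.5, 174.7], 0.66), ([378.4, 287.8], 0.63)]
scale [([277.9, 169.2], 0.75)]
slug [([310.1, 188.5], 0.68)]
rack [([374.7, 288.5], 0.9), ([403.6, 231.6], 0.16)]
ingot_small [([396.9, 291.9], 0.56)]
ingot_medium [([376.9, 279.0], 0.67)]
ingot_large [([357.0, 278.9], 0.92)]
scrap_box [([298.4, 321.2], 0.83), ([107.6, 237.5], 0.61), ([194.1, 188.3], 0.59)]
hammer [([243.6, 156.1], 0.78)]
tape [([232.2, 228.9], 0.59), ([275.4, 168.1], 0.15)]
timber [([406.2, 232.2], 0.92)]
```

```bash
python3 - <<'E'
import cv2
a=cv2.imread("pics/top0.png");cv2.imwrite("pics/top0v.png",cv2.resize(a[90:370,110:450],(728,600),interpolation=cv2.INTER_CUBIC))
a=cv2.imread("pics/side0.png");cv2.imwrite("pics/side0v.png",cv2.resize(a[60:380,60:486],(798,600),interpolation=cv2.INTER_CUBIC))
E
```

```text
(no output)
```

View pics/top0v.png

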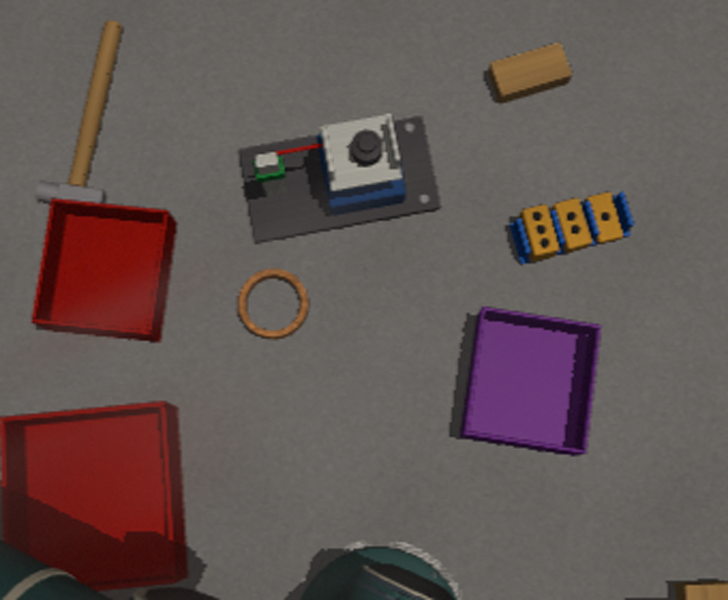

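View pics/side0v.png

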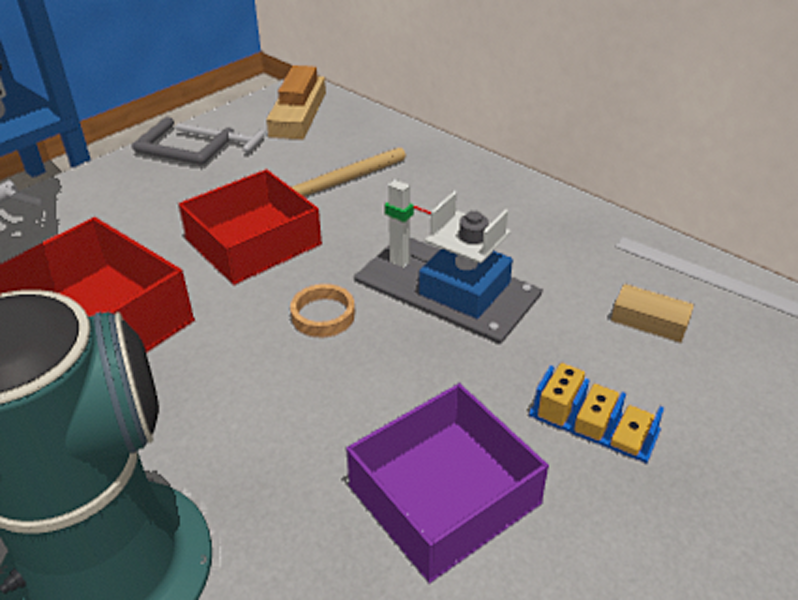

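```bash
cat > fit.py <<'E'
from h import *
from scipy.optimize import minimize
S=4
def corners(b,pose):
    cx,cy,z0,lx,ly,lz=b;c,s=np.cos(pose[2]),np.sin(pose[2])
    return [(pose[0]+c*X-s*Y,pose[1]+s*X+c*Y,z) for X in(cx-lx/2,cx+lx/2) for Y in(cy-ly/2,cy+ly/2) for z in(z0,z0+lz)]
def render(c,boxes,pose):
    m=np.zeros((420*S,560*S),np.uint8)
    for b in boxes:
        p=np.array([proj(c,q) for q in corners(b,pose)])
        cv2.fillConvexPoly(m,cv2.convexHull(np.round((p+.5)*S-.5).astype(np.int32)),1)
    return m
def fit(items,boxf,x0,step):
    """items: (cam,mask); boxf(params)->boxes; params[0:3]=x,y,yaw"""
    ups=[]
    for c,m in items:
        g=cv2.resize(m.astype(np.float32),(560*S,420*S),interpolation=cv2.INTER_LINEAR)>.5
        ups.append((c,g))
    def cost(p):
        t=0
        for c,g in ups:
            r=render(c,boxf(p),p)>0;t+=1-(r&g).sum()/(r|g).sum()
        return t
    sim=np.array([x0]+[np.array(x0)+np.eye(len(x0))[i]*step[i] for i in range(len(x0))])
    r=minimize(cost,x0,method="Nelder-Mead",options=dict(initial_simplex=sim,xatol=2e-4,fatol=1e-4,maxfev=250))
    return r.x,r.fun
def big(m,near):
    m=cv2.morphologyEx(m.astype(np.uint8),cv2.MORPH_CLOSE,np.ones((3,3)))
    n,l,st,ce=cv2.connectedComponentsWithStats(m)
    i=1+np.argmin(np.hypot(*(ce[1:]-near).T)+1e3*(st[1:,4]<25));return l==i
E
python3 - <<'E'
from fit import *
np.set_printoptions(precision=4,suppress=True)
C={n:read_camera(n) for n in("top","side")}
def hsv(n): return cv2.cvtColor(C[n]["image"],cv2.COLOR_RGB2HSV)
t=C["top"]
H={n:hsv(n) for n in C}
sat={n:(H[n][...,1]>110)&(H[n][...,2]>40) for n in C}
hue={n:H[n][...,0] for n in C}
# rack (blue+yellow)
rk={"top":(375,194),"side":(375,280)}
it=[];ov={}
for n in C:
    m=big(sat[n]&(((hue[n]>95)&(hue[n]<125))|((hue[n]>12)&(hue[n]<32))),rk[n]);it.append((C[n],m));ov[n]=[m];print("rack px",m.sum())
rb=lambda p:[(0,0,0,.056,.15,.008)]+[(0,y,0,.046,.006,.048) for y in(-.069,-.023,.023,.069)]+[(0,.046,.008,.064,.034,.042),(0,0,.008,.064,.034,.028),(0,-.046,.008,.064,.034,.014)]
g=at_z(t,rk["top"],.02)
for f in range(1):
    best=min((fit(it,rb,[g[0],g[1],y],[.01,.01,.1]) for y in(-.3,0,.3)),key=lambda r:r[1]);print("rack",best)
    for i in it: print("  single",fit([i],rb,best[0],[.01,.01,.1]))
# red box
bx={"top":(160,216),"side":(194,180)};it=[]
for n in C:
    m=big(sat[n]&((hue[n]<8)|(hue[n]>172)),bx[n]);it.append((C[n],m));print("box px",m.sum())
bb=lambda p:[(0,0,0,.16,.15,.07)]
g=at_z(t,bx["top"],.03)
print("box",min((fit(it,bb,[g[0],g[1],y],[.01,.01,.1]) for y in(-.1,1.47)),key=lambda r:r[1]))
# scale
it=[]
for n in C:
    r=regions_of(n,"scale")[0]["mask"]|regions_of(n,"slug")[0]["mask"];it.append((C[n],r));print("scale px",r.sum(),np.argwhere(r).min(0),np.argwhere(r).max(0))
def sb(p):
    d=-p[3]
    return [(0,0.045,0,.13,.25,.012),(0,0,0,.1,.1,.06),(0,.115,0,.016,.026,.15),(0,0,.132+d,.084,.088,.004),(0,.0415,.136+d,.06,.005,.04),(0,-.0415,.136+d,.06,.005,.04)] if len(p)<5 else [(0,p[4],0,.13,.25,.012),(0,0,0,.1,.1,.06),(0,.115,0,.016,.026,.15),(0,0,.132+d,.084,.088,.004),(0,.0415,.136+d,.06,.005,.04),(0,-.0415,.136+d,.06,.005,.04)]
g=at_z(t,(281,163.4),.11)
b=min((fit(it,sb,[g[0],g[1],y,.024,.04],[.01,.01,.1,.01,.01]) for y in(1.4,1.75)),key=lambda r:r[1]);print("scale",b)
p=b[0]
c,s=np.cos(p[2]),np.sin(p[2])
col=np.array([p[0]-s*.115,p[1]+c*.115])
for n,q in(("top",(230,168)),("side",(272,172))):
    m=big((H[n][...,1]>90)&(hue[n]>45)&(hue[n]<85),q);print("green",m.sum(),np.argwhere(m).mean(0)[::-1])
    bz=fit([(C[n],m)],lambda k:[(0,0,k[3],.024,.036,.019)],[col[0],col[1],p[2],.10],[.004,.004,.03,.02]);print(n,"band free",bz)
ims=[]
for n in C:
    im=C[n]["image"][...,::-1].copy();im=cv2.resize(im,None,fx=2,fy=2,interpolation=cv2.INTER_CUBIC)
    for bxs,ps in((rb,best[0]),(sb,p)):
        for bq in bxs(ps):
            P=np.array([proj(C[n],q) for q in corners(bq,ps)]);cv2.polylines(im,[cv2.convexHull(np.round(P*2+.5).astype(np.int32))],True,(255,0,255),1)
    ims.append(im[160:620,380:880] if n=="side" else im[200:500,400:820])
w=max(i.shape[1] for i in ims);o=np.vstack([cv2.copyMakeBorder(i,0,0,0,w-i.shape[1],0) for i in ims]);cv2.imwrite("pics/ov.png",cv2.resize(o,None,fx=600/o.shape[0],fy=600/o.shape[0]))
E
```

```text
rack px 1256
rack px 1953
rack (array([ 0.5043, -0.2719,  0.2252]), np.float64(0.11935441053819196))
  single (array([ 0.5047, -0.2722,  0.2151]), np.float64(0.05310531053105305))
  single (array([ 0.5038, -0.2715,  0.2261]), np.float64(0.06043374368591392))
box px 3672
box px 2987
box (array([ 0.4656,  0.3312, -0.1482]), np.float64(0.0664970071612978))
scale px 3805 [144 223] [202 314]
scale px 4381 [157 249] [243 348]
scale (array([ 0.5867, -0.0004,  0.1514,  0.0247,  0.0306]), np.float64(0.14222824464703165))
green 69 [236.4058 170.3333]
top band free (array([0.57  , 0.1132, 0.1499, 0.101 ]), np.float64(0.5593699515347335))
green 94 [273.0106 172.5426]
side band free (array([0.5711, 0.1134, 0.1682, 0.0986]), np.float64(0.4327906096175691))
```

View pics/ov.png

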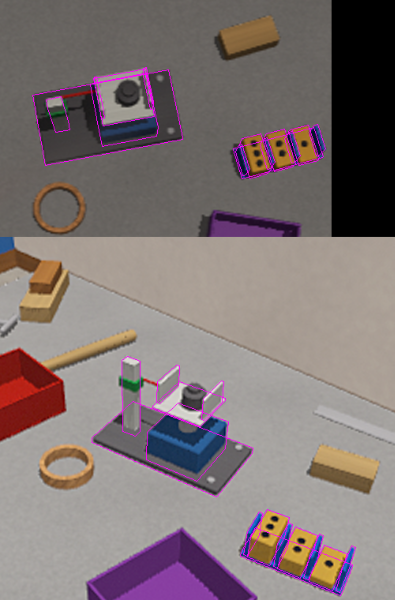

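```bash
python3 - <<'E'
from fit import *
C={n:read_camera(n) for n in("top","side")}
p=(.5867,-.0004,.1514);c,s=np.cos(p[2]),np.sin(p[2]);col=(p[0]-s*.115,p[1]+c*.115)
im=C["side"]["image"];H=cv2.cvtColor(im,cv2.COLOR_RGB2HSV)
for z in(.085,.095,.105,.115,.125): print(z,proj(C["side"],(*col,z)).round(1),proj(C["top"],(*col,z)).round(1))
print("coltop",proj(C["side"],(*col,.15)))
for n in C:
  H=cv2.cvtColor(C[n]["image"],cv2.COLOR_RGB2HSV);q={"top":(236,170),"side":(273,172)}[n]
  g=(H[...,1]>70)&(H[...,0]>45)&(H[...,0]<90);a=np.argwhere(g&(np.hypot(*np.indices(g.shape)[::-1]-np.array(q)[:,None,None])<20));print(n,len(a),a.min(0),a.max(0))
  print(tip_of(n,"band")[:2] and [d["location"] for d in tip_of(n,"band")[:2]])
  for zc in(.094,.100,.106,.112,.118):
    P=np.array([proj(C[n],k) for k in corners((0,.115,zc-.0095,.024,.036,.019),p)]);print(zc,P.min(0).round(1),P.max(0).round(1))
im2=cv2.resize(C["side"]["image"][130:230,235:355,::-1],(720,600),interpolation=cv2.INTER_CUBIC);cv2.imwrite("pics/s1.png",im2)
E
```

```text
0.085 [272.6 178.4] [236.2 171.5]
0.095 [272.6 175.4] [235.8 170.5]
0.105 [272.5 172.3] [235.5 169.4]
0.115 [272.5 169.2] [235.2 168.4]
0.125 [272.5 166.1] [234.9 167.3]
coltop [272.39989787 158.072782  ]
top 73 [163 228] [174 242]
[[234.3, 168.6], [161.6, 217.8]]
0.094 [228.1 164.1] [243.5 177. ]
0.1 [227.9 163.4] [243.4 176.4]
0.106 [227.7 162.8] [243.2 175.8]
0.112 [227.5 162.1] [243.1 175.2]
0.118 [227.2 161.5] [242.9 174.6]
side 99 [168 265] [177 280]
[[274.5, 173.5]]
0.094 [264.5 168.6] [280.5 182.8]
0.1 [264.5 166.8] [280.6 181. ]
0.106 [264.4 164.9] [280.6 179.2]
0.112 [264.4 163.1] [280.6 177.3]
0.118 [264.3 161.2] [280.6 175.5]
```

View pics/s1.png

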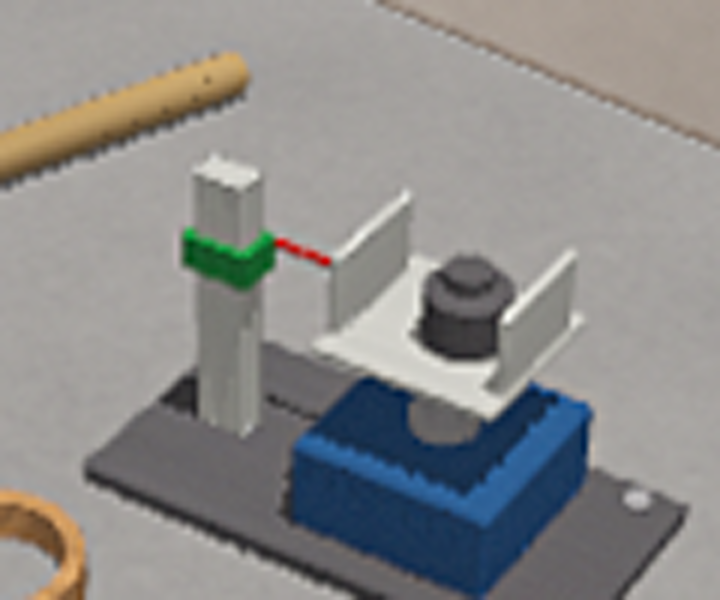

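```bash
python3 - <<'E'
from fit import *
from scipy.optimize import least_squares
fit_S=8
import fit; fit.S=8
p0=(.5867,-.0004,.1514)
def model(c,boxes_on,boxes_off,p,roi):
    m=render(c,boxes_on,p)
    m[render(c,boxes_off,p)>0]=0
    x0,y0,x1,y1=roi
    return cv2.resize(m.astype(np.float32),(560,420),interpolation=cv2.INTER_AREA)[y0:y1,x0:x1]
C={n:[read_camera(n) for _ in range(2)] for n in("top","side")}
roi={"top":(220,155,252,185),"side":(257,155,290,190)}
obs={}
for n in C:
    im=np.mean([c["image"].astype(float) for c in C[n]],0);x0,y0,x1,y1=roi[n];k=im[y0:y1,x0:x1]
    g=(k[...,1]-k[...,[0,2]].max(2));s=g/np.maximum(k.max(2),1); print(n,g.max(),np.round(s.max(),2))
    obs[n]=np.clip(s/np.percentile(s[s>.3],60),0,1)
    np.set_printoptions(linewidth=220)
for names in(["side"],["top"],["side","top"]):
  def res(q):
    out=0
    for n in names:
        c=C[n][0]
        pose=(p0[0]+q[1]/1e3,p0[1]+q[2]/1e3,p0[2])
        z=.109+q[0]/1e3
        out+=((model(c,[(0,.115,z-.0095,.024,.036,.019)],[(0,.115,z+.0095,.016,.026,.15-z-.0095)],pose,roi[n])-obs[n])**2).sum()
    return out+.3*(q[1]**2+q[2]**2)/4
  r=minimize(res,[0,0,0],method="Nelder-Mead",options=dict(initial_simplex=[[0,0,0],[5,0,0],[0,3,0],[0,0,3]],xatol=.05,fatol=.01));print(names,r.x.round(2),r.fun.round(2), [round(res([z,*r.x[1:]]),2) for z in(-8,-6,-4,-2,0,2,4,6)])
# lower-edge check
im=C["side"][0]["image"].astype(int);print((im[...,1]-im[...,[0,2]].max(2))[163:182,264:282])
E
```

```text
top 61.5 0.69
side 97.0 0.7
['side'] [-0.69  0.66 -0.14] 7.35 [np.float64(60.2), np.float64(42.43), np.float64(25.88), np.float64(12.15), np.float64(7.94), np.float64(13.93), np.float64(29.03), np.float64(47.31)]
['top'] [2.9  0.84 0.19] 2.91 [np.float64(24.47), np.float64(18.01), np.float64(13.56), np.float64(9.16), np.float64(5.03), np.float64(3.47), np.float64(3.52), np.float64(5.99)]
['side', 'top'] [-1.61  1.91  0.55] 10.3 [np.float64(66.64), np.float64(43.42), np.float64(23.21), np.float64(11.23), np.float64(12.99), np.float64(25.96), np.float64(47.23), np.float64(69.77)]
[[  -2   -4   -4   -2   -1   -1    1   -1   -1   -1    0   -1    0    0   -1   -2   -3   -4]
 [  -3   -3   -4   -2   -1   -2    0    0   -1    0   -2   -1    0    1    0   -4   -5   -3]
 [  -4   -3   -3   -3   -1   -1    0    0   -1    0   -2    0    1   -1   -2   -4   -3   -4]
 [  -3   -5   -7   -5   -3   -2    0   -2   -1    0   -2   -2    0   -1   -2   -4   -4   -4]
 [  -6   -8   13    0   -6   -4   -4   -2   -2    0   -1   -2    0   -4   -1    0   -6   -4]
 [  -8    8   97   50    1    0   -6   -6   -1   -
[... 552 characters left out ...]
49   44   46   44   52   55   52   61   29   -6]
 [  -4   -6   -3   11   27   42   54   51   50   45   46   44   53   55   49   26    4   -4]
 [  -3   -5   -5   -6    1   14   26   27   43   50   48   46   56   46   22   -9   -7   -4]
 [  -3   -3   -4   -5   -3   -5   -7    0   15   25   42   45   46   20   -9   -6   -4   -3]
 [  -2   -4   -3   -3   -1   -2   -3   -3   -6   -5   13   19   17   -2   -6   -4   -3   -4]
 [  -3   -3   -3   -2   -1   -1    0   -1   -1   -3   -3   -4   -4   -2   -3   -3   -3   -2]
 [  -4   -3   -2   -2   -2   -2   -1   -1    1   -1    0    0   -3   -2   -3   -3   -4   -4]
 [  -3   -3   -1   -1    0    1   -1    1    0   -1    1   -1   -2    0   -2   -3   -3   -3]]
```

```bash
cat >> h.py <<'E'
def plan(target,yaw_deg=None):
    """total shift in tool units (1=50mm), and turn about tool z in 6 deg units (mod half turn)"""
    s=read_state();M=R.from_rotvec(s["tcp_rot"]).as_matrix();y=np.degrees(np.arctan2(M[1,1],M[0,1]))
    print("t %.1f pos %s yawy %.1f tilt %.2f deg q6 %.2f w %.3f"%(s["time"],np.round(s["tool_pos"],4),y,np.degrees(np.arccos(-M[2,2])),s["q"][5],s["width"]))
    if yaw_deg is not None: print(" turn z units",round(-((yaw_deg-y+90)%180-90)/6,2))
    d=np.array(target)-s["tool_pos"];print(" travel units",np.round(M.T@d/.05,2))
    if yaw_deg is not None:
        a=np.radians(yaw_deg);T=np.array([[-np.sin(a),np.cos(a),0],[np.cos(a),np.sin(a),0],[0,0,-1]]);print(" after turn (yaw as given):",np.round(T@d/.05,2))
E
python3 - <<'E'
from h import *
for n in("top","side"):
    c=read_camera(n)
    for k in range(1):
        r=regions_of(n,"slug")[0];t=tip_of(n,"slug")[0];b=r["bbox"]
        print(n,"tip",at_z(c,t["location"],.111).round(4),"mask centroid@.127",at_z(c,np.argwhere(r["mask"]).mean(0)[::-1],.128).round(4),b)
plan((.58,0,.25),8.7)
E
```

```text
top tip [ 0.5915 -0.0112  0.111 ] mask centroid@.127 [0.5482 0.0261 0.128 ] [222.9, 145.6, 94.5, 58.4]
side tip [ 0.5895 -0.0091  0.111 ] mask centroid@.127 [ 0.5791 -0.0109  0.128 ] [302.7, 175.3, 17.3, 15.1]
t 2.5 pos [0.2714 0.618  0.2313] yawy 66.3 tilt 0.00 deg q6 -0.04 w 0.998
 turn z units 9.6
 travel units [-10.62  -8.84  -0.37]
 after turn (yaw as given): [-13.15   4.23  -0.37]
```

Call:
apply_moves(
  fingers=[1, 1, 1, 1, 1, 1, 1, 1, 1, 1],
  travel=[
    [0, 0, -0.3],
    [0, 0, -0.3],
    [0, 0, 0],
    [0, 0, 0],
    [0, 0, 0],
    [0, 0, 0],
    [0, 0, 0],
    [0, 0, 0],
    [0, 0, 0],
    [0, 0, 0],
  ],
  rotation=[
    [0, 0, 1],
    [0, 0, 1],
    [0, 0, 1],
    [0, 0, 1],
    [0, 0, 1],
    [0, 0, 1],
    [0, 0, 1],
    [0, 0, 1],
    [0, 0, 1],
    [0, 0, 0.6],
  ],
  newtons=50,
)

```text
time: 3.5
tool_pos: [0.2714, 0.618, 0.2612]
tcp_rot: [2.051, 2.38, -0.0]
wrist_force: [-0.3, 0.3, 0.2]
width: 1.001
grip_force: 0.0
```

```bash
python3 - <<'E'
from h import *
c=read_camera("side");print(at_z(c,(312.3,178.7),.137),at_z(c,(313.3,174),.147))
c=read_camera("top");im=c["image"]
print(at_z(c,(281,158.3),.147))
g=im[140:180,262:302].astype(int).max(2)
m=(g<90);print("\n".join("".join("#" if v<60 else("+" if v<90 else ".") for v in r) for r in g))
a=at_z(c,(282.7,162.1),.111);plan((.587,-.008,.25),8.7)
E
```

```text
[ 0.58122138 -0.01191781  0.137     ] [ 0.58743152 -0.00950926  0.147     ]
[ 0.58230749 -0.00823575  0.147     ]
........................................
........................................
........................................
........................................
........................................
....................................++++
................................++++++++
................................++++#+++
..........................+++...#++++...
..........................+++...#++++...
..........................++++..++++#+..
................++#++++....+++...+++++++
...............+#######+...+++...+++++++
..............######+###+..+++...+++++++
.............+###########+.+++...#+##+++
.............######+#+###++++++..+++++++
............+#####+#++++##+.+++...++++++
...........+####+++++++#+#..+++...++++++
..........++#####+++++###+..+++...++++++
...........+#####+++++##++..+++...#+++++
...........+###########++++.++++..++++++
...........+##########+++#...+++...+++++
...........+######+++++++#...+++...+++++
...........++###+++++++##+...+++...+++++
+..........++######++####....++++..#++++
+...........++##########+....++++++#++++
#..............#######+.......++++##++++
#..............++##+..........++++++++++
#.............................++++.+++++
#...................................++++
##+.................................#+++
##+.................................#+++
##++................................++++
###+................................++++
##+..........................+++....++++
##......................++####+.....+#++
##................+++##########+....+#++
##...........++################+....++++
##+.....++################+.........++++
###+##################+..............+++
t 3.6 pos [0.2714 0.618  0.2613] yawy 8.7 tilt 0.00 deg q6 0.97 w 1.004
 turn z units -0.0
 travel units [-13.33   4.35   0.22]
 after turn (yaw as given): [-13.33   4.35   0.23]
```

Call:
apply_moves(
  fingers=[1, 1, 1, 1, 1, 1, 1, 1, 1, 1, 1, 1],
  travel=[
    [-0.84, 0.27, 0],
    [-0.84, 0.27, 0],
    [-0.84, 0.27, 0],
    [-0.84, 0.27, 0],
    [-0.84, 0.27, 0],
    [-0.84, 0.27, 0],
    [-0.84, 0.27, 0],
    [-0.84, 0.27, 0],
    [-0.84, 0.27, 0],
    [-0.84, 0.27, 0],
    [-0.84, 0.27, 0],
    [-0.84, 0.27, 0],
  ],
  rotation=[
    [0, 0, 0],
    [0, 0, 0],
    [0, 0, 0],
    [0, 0, 0],
    [0, 0, 0],
    [0, 0, 0],
    [0, 0, 0],
    [0, 0, 0],
    [0, 0, 0],
    [0, 0, 0],
    [0, 0, 0],
    [0, 0, 0],
  ],
)

```text
time: 4.8
tool_pos: [0.5083, 0.1426, 0.2617]
tcp_rot: [2.044, 2.385, 0.001]
wrist_force: [0.7, 0.6, 0.6]
width: 1.002
grip_force: 0.0
```

Call:
apply_moves(
  fingers=[1, 1, 1, 1, 1, 1, 1, 1, 1, 1],
  travel=[
    [-0.84, 0.27, 0],
    [-0.84, 0.27, 0],
    [-0.84, 0.27, 0],
    [-0.74, 0.25, 0],
    [0, 0, 0.5],
    [0, 0, 0.5],
    [0, 0, 0.5],
    [0, 0, 0.5],
    [0, 0, 0.4],
    [0, 0, 0],
  ],
  rotation=[
    [0, 0, 0],
    [0, 0, 0],
    [0, 0, 0],
    [0, 0, 0],
    [0, 0, 0],
    [0, 0, 0],
    [0, 0, 0],
    [0, 0, 0],
    [0, 0, 0],
    [0, 0, 0],
  ],
)

```text
time: 5.8
tool_pos: [0.5819, -0.0088, 0.1377]
tcp_rot: [-2.042, -2.381, 0.007]
wrist_force: [-0.9, -0.5, -0.3]
width: 1.001
grip_force: 0.0
```

```bash
python3 - <<'E'
from h import *
plan((.585,-.009,.11),8.7)
c=read_camera("side");cv2.imwrite("pics/s2.png",cv2.resize(c["image"][100:230,220:376,::-1],(720,600),interpolation=cv2.INTER_CUBIC))
E
```

```text
t 5.8 pos [ 0.5819 -0.0088  0.1377] yawy 8.8 tilt 0.40 deg q6 -0.21 w 1.001
 turn z units 0.01
 travel units [-0.02  0.06  0.55]
 after turn (yaw as given): [-0.01  0.06  0.55]
```

View pics/s2.png

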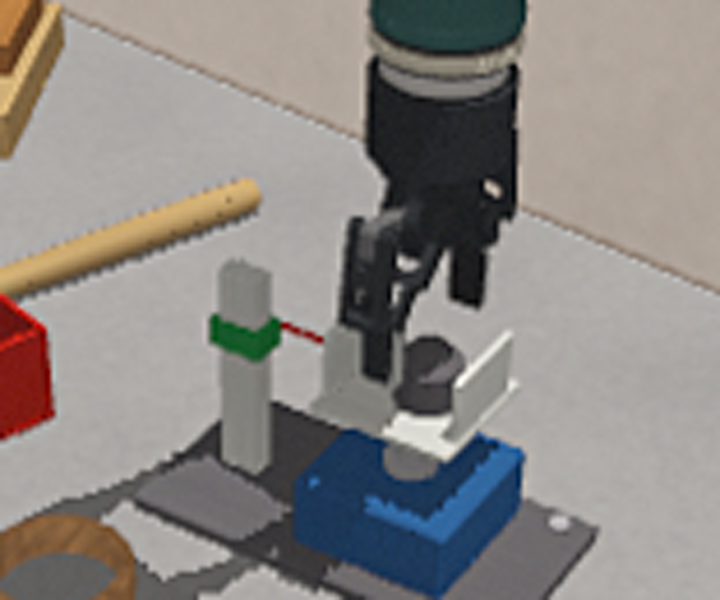

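Call:
apply_moves(
  fingers=[1, 1, 1, 0, 0, 0, 0, 0, 0, 0, 0],
  travel=[
    [0, 0.06, 0.3],
    [0, 0, 0.24],
    [0, 0, 0],
    [0, 0, 0],
    [0, 0, 0],
    [0, 0, 0],
    [0, 0, 0],
    [0, 0, 0],
    [0, 0, 0],
    [0, 0, 0],
    [0, 0, 0],
  ],
  rotation=[
    [0, 0, 0],
    [0, 0, 0],
    [0, 0, 0],
    [0, 0, 0],
    [0, 0, 0],
    [0, 0, 0],
    [0, 0, 0],
    [0, 0, 0],
    [0, 0, 0],
    [0, 0, 0],
    [0, 0, 0],
  ],
)

```text
time: 6.95
tool_pos: [0.5883, -0.0084, 0.1146]
tcp_rot: [2.046, 2.383, 0.001]
wrist_force: [2.1, 0.6, 1.0]
width: 0.45
grip_force: 51.6
```

Call:
apply_moves(
  fingers=[0, 0, 0, 0, 0, 0, 0, 0, 0, 0, 0, 0],
  travel=[
    [0, 0, -0.2],
    [0, 0, -0.5],
    [0, 0, -0.8],
    [0, 0, -0.8],
    [0, 0, -0.7],
    [0.7, -0.14, 0],
    [0.8, -0.16, 0],
    [0.8, -0.16, 0],
    [0.8, -0.16, 0],
    [0.8, -0.16, 0],
    [0.8, -0.16, 0],
    [0.8, -0.16, 0],
  ],
  rotation=[
    [0, 0, 0],
    [0, 0, 0],
    [0, 0, 0],
    [0, 0, 0],
    [0, 0, 0],
    [0, 0, 0],
    [0, 0, 0],
    [0, 0, 0],
    [0, 0, 0],
    [0, 0, 0],
    [0, 0, 0],
    [0, 0, 0],
  ],
)

```text
time: 8.15
tool_pos: [0.4895, 0.2558, 0.2632]
tcp_rot: [-2.046, -2.382, 0.005]
wrist_force: [1.4, 1.0, -4.9]
width: 0.444
grip_force: 51.3
```

Call:
apply_moves(
  fingers=[0, 0, 0, 0, 0],
  travel=[
    [0.8, -0.16, 0],
    [0.79, -0.14, 0],
    [0, 0, 0],
    [0, 0, 0],
    [0, 0, 0],
  ],
  rotation=[
    [0, 0, 0],
    [0, 0, 0],
    [0, 0, 0],
    [0, 0, 0],
    [0, 0, 0],
  ],
)

```text
time: 8.65
tool_pos: [0.4644, 0.3304, 0.2635]
tcp_rot: [-2.047, -2.383, 0.004]
wrist_force: [-0.2, 0.3, -4.5]
width: 0.449
grip_force: 51.3
```

```bash
python3 - <<'E'
from h import *
plan((.4656,.3312,.03),8.7);print(read_state()["grip_force"])
E
```

```text
t 8.7 pos [0.4644 0.3304 0.2635] yawy 8.7 tilt 0.15 deg q6 0.42 w 0.449
 turn z units -0.0
 travel units [0.02 0.04 4.67]
 after turn (yaw as given): [0.01 0.03 4.67]
51.308052157983184
```

Call:
apply_moves(
  fingers=[0, 0, 0, 0, 0, 0, 0, 0, 1, 1, 1, 1],
  travel=[
    [0, 0, 0.7],
    [0, 0, 0.8],
    [0, 0, 0.8],
    [0, 0, 0.8],
    [0, 0, 0.8],
    [0, 0, 0.5],
    [0, 0, 0.35],
    [0, 0, 0],
    [0, 0, 0],
    [0, 0, 0],
    [0, 0, 0],
    [0, 0, 0],
  ],
  rotation=[
    [0, 0, 0],
    [0, 0, 0],
    [0, 0, 0],
    [0, 0, 0],
    [0, 0, 0],
    [0, 0, 0],
    [0, 0, 0],
    [0, 0, 0],
    [0, 0, 0],
    [0, 0, 0],
    [0, 0, 0],
    [0, 0, 0],
  ],
)

```text
time: 9.85
tool_pos: [0.4664, 0.3323, 0.0288]
tcp_rot: [2.046, 2.382, 0.006]
wrist_force: [0.1, 0.3, 0.8]
width: 1.005
grip_force: 0.0
```

Call:
apply_moves(
  fingers=[1, 1, 1, 1, 1, 1, 1, 1],
  travel=[
    [0, 0, 0],
    [0, 0, 0],
    [0, 0, -0.5],
    [0, 0, -0.8],
    [0, 0, -0.8],
    [0, 0, -0.8],
    [0, 0, -0.8],
    [0, 0, -0.8],
  ],
  rotation=[
    [0, 0, 0],
    [0, 0, 0],
    [0, 0, 0],
    [0, 0, 0],
    [0, 0, 0],
    [0, 0, 0],
    [0, 0, 0],
    [0, 0, 0],
  ],
)

```text
time: 10.65
tool_pos: [0.4645, 0.3314, 0.2535]
tcp_rot: [2.046, 2.384, 0.0]
wrist_force: [0.5, 0.2, 0.3]
width: 1.001
grip_force: 0.0
```

```bash
python3 - <<'E'
from h import *
plan((.5043,-.2719,.2),12.9)
for n in("side","top"):
    c=read_camera(n)
    for t in("slug","pointer"): print(n,t,[(np.round(d["location"],1).tolist(),round(d["p"],2)) for d in tip_of(n,t)[:2]])
    print(proj(c,(.4656,.3312,.005)).round(1), "pointer pred z.133/.108",[proj(c,(.5867-np.sin(.1514)*.115+np.cos(.1514)*.014,np.cos(.1514)*.115+np.sin(.1514)*.014,z)).round(1) for z in(.133,.108)])
    save(c,n+"3.png")
E
```

```text
t 10.7 pos [0.4645 0.3314 0.2535] yawy 8.7 tilt 0.01 deg q6 0.42 w 1.001
 turn z units -0.7
 travel units [-12.05  -1.04   1.07]
 after turn (yaw as given): [-11.94  -1.92   1.07]
side slug [([193.6, 188.0], 0.58)]
side pointer [([276.9, 162.0], 0.79)]
[195. 187.] pointer pred z.133/.108 [array([275.3, 161.1]), array([275.3, 168.9])]
top slug []
top pointer [([236.2, 159.9], 0.58)]
[161.5 218.1] pointer pred z.133/.108 [array([233.5, 161.4]), array([234.4, 164.1])]
```

Call:
apply_moves(
  fingers=[1, 1, 1, 1, 1, 1, 1, 1, 1, 1, 1, 1],
  travel=[
    [0, 0, 0],
    [-0.8, -0.13, 0],
    [-0.8, -0.13, 0],
    [-0.8, -0.13, 0],
    [-0.8, -0.13, 0],
    [-0.8, -0.13, 0],
    [-0.8, -0.13, 0],
    [-0.8, -0.13, 0],
    [-0.8, -0.13, 0],
    [-0.8, -0.13, 0],
    [-0.8, -0.13, 0],
    [-0.8, -0.13, 0],
  ],
  rotation=[
    [0, 0, -0.7],
    [0, 0, 0],
    [0, 0, 0],
    [0, 0, 0],
    [0, 0, 0],
    [0, 0, 0],
    [0, 0, 0],
    [0, 0, 0],
    [0, 0, 0],
    [0, 0, 0],
    [0, 0, 0],
    [0, 0, 0],
  ],
)

```text
time: 12.15
tool_pos: [0.4919, -0.1146, 0.2494]
tcp_rot: [-1.956, -2.454, 0.002]
wrist_force: [-0.0, -0.8, -0.0]
width: 1.0
grip_force: 0.0
```

Call:
apply_moves(
  fingers=[1, 1, 1, 1, 1, 1, 1, 1, 1, 1],
  travel=[
    [-0.8, -0.13, 0],
    [-0.8, -0.13, 0],
    [-0.8, -0.13, 0],
    [-0.74, -0.1, 0],
    [0, 0, 0.6],
    [0, 0, 0.6],
    [0, 0, 0.6],
    [0, 0, 0.6],
    [0, 0, 0.5],
    [0, 0, 0],
  ],
  rotation=[
    [0, 0, 0],
    [0, 0, 0],
    [0, 0, 0],
    [0, 0, 0],
    [0, 0, 0],
    [0, 0, 0],
    [0, 0, 0],
    [0, 0, 0],
    [0, 0, 0],
    [0, 0, 0],
  ],
)

```text
time: 13.15
tool_pos: [0.4996, -0.269, 0.1]
tcp_rot: [-1.95, -2.447, 0.003]
wrist_force: [-1.2, 1.0, -0.0]
width: 0.999
grip_force: 0.0
```

```bash
python3 - <<'E'
from h import *
plan((.5043,-.2719,.002),12.9)
c=read_camera("side");cv2.imwrite("pics/s4.png",cv2.resize(c["image"][200:330,310:466,::-1],(720,600),interpolation=cv2.INTER_CUBIC))
E
```

```text
t 13.2 pos [ 0.4996 -0.269   0.1   ] yawy 12.9 tilt 0.75 deg q6 -0.76 w 0.999
 turn z units -0.0
 travel units [-0.09  0.1   1.96]
 after turn (yaw as given): [-0.08  0.08  1.96]
```

View pics/s4.png

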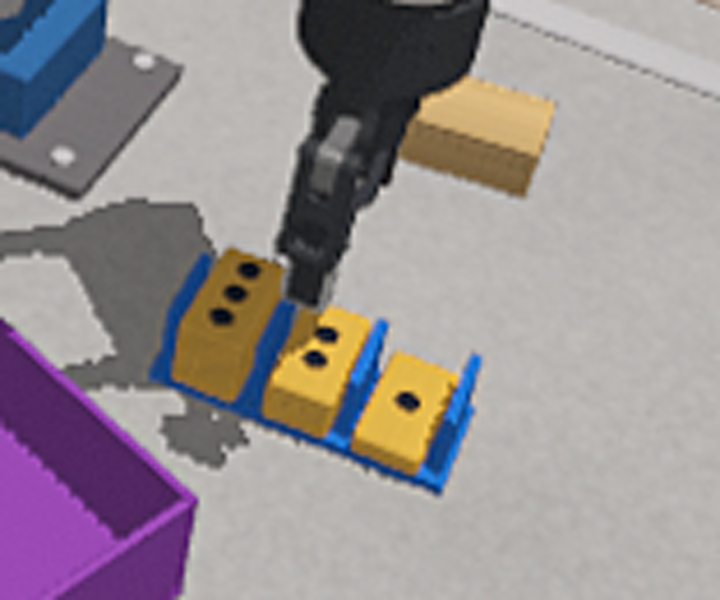

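Call:
apply_moves(
  fingers=[1, 1],
  travel=[
    [0, 0, 0.6],
    [0, 0, 0],
  ],
  rotation=[
    [0, 0, 0],
    [0, 0, 0],
  ],
)

```text
time: 13.4
tool_pos: [0.5025, -0.2706, 0.0745]
tcp_rot: [-1.954, -2.453, 0.001]
wrist_force: [-1.2, 0.8, 0.4]
width: 1.005
grip_force: 0.0
```

```bash
python3 - <<'E'
from h import *
plan((.5043,-.2719,.002),12.9)
E
```

```text
t 13.4 pos [ 0.5025 -0.2706  0.0745] yawy 12.9 tilt 0.32 deg q6 -0.76 w 1.005
 turn z units -0.0
 travel units [-0.04  0.04  1.45]
 after turn (yaw as given): [-0.03  0.03  1.45]
```

Call:
apply_moves(
  fingers=[1, 1, 1, 1, 1],
  travel=[
    [0, 0, 0.5],
    [0, 0, 0.5],
    [0, 0, 0.35],
    [0, 0, 0],
    [0, 0, 0],
  ],
  rotation=[
    [0, 0, 0],
    [0, 0, 0],
    [0, 0, 0],
    [0, 0, 0],
    [0, 0, 0],
  ],
)

```text
time: 13.9
tool_pos: [0.5052, -0.2723, 0.0106]
tcp_rot: [1.957, 2.456, 0.0]
wrist_force: [-0.2, -1.1, 0.1]
width: 0.998
grip_force: 0.0
```

```bash
python3 - <<'E'
from h import *
plan((.5043,-.2719,.002),12.9);print(read_state()["wrist_force"])
E
```

```text
t 13.9 pos [ 0.5052 -0.2723  0.0106] yawy 12.9 tilt 0.05 deg q6 -0.76 w 0.998
 turn z units -0.0
 travel units [ 0.01 -0.02  0.17]
 after turn (yaw as given): [ 0.01 -0.02  0.17]
[-0.22602852 -1.12632909  0.10478479]
```

Call:
apply_moves(
  fingers=[1, 1, 0, 0, 0, 0, 0, 0, 0],
  travel=[
    [0, 0, 0.12],
    [0, 0, 0],
    [0, 0, 0],
    [0, 0, 0],
    [0, 0, 0],
    [0, 0, 0],
    [0, 0, 0],
    [0, 0, 0],
    [0, 0, 0],
  ],
  rotation=[
    [0, 0, 0],
    [0, 0, 0],
    [0, 0, 0],
    [0, 0, 0],
    [0, 0, 0],
    [0, 0, 0],
    [0, 0, 0],
    [0, 0, 0],
    [0, 0, 0],
  ],
  newtons=60,
)

```text
time: 14.8
tool_pos: [0.5052, -0.2723, 0.0042]
tcp_rot: [1.957, 2.456, 0.0]
wrist_force: [-1.0, 0.5, 5.4]
width: 0.74
grip_force: 68.6
```

```bash
python3 - <<'E'
from h import *
s=read_state();print(s["width"],s["grip_force"],s["wrist_force"]);plan((.43,-.12,.12),-81.3)
c=read_camera("top");P=at_z(c,(352.7,269.3),0.0);print("purple",P)
for uv in((476,308),(600,325),(585,453),(462,437)): print(at_z(c,(uv[0]/2.141+110,uv[1]/2.141+90),.07).round(3))
for n in("timber","tape"): print(n,[at_z(c,d["location"],.0).round(3) for d in tip_of("top",n)[:1]])
E
```

```text
0.7400477997698757 68.64992022514343 [-0.99506121  0.4847037   5.44296145]
t 14.8 pos [ 0.5052 -0.2723  0.0042] yawy 12.9 tilt 0.08 deg q6 -0.76 w 0.740
 turn z units -14.3
 travel units [ 3.3  -0.78 -2.32]
 after turn (yaw as given): [-1.03 -3.24 -2.32]
purple [ 0.3020005 -0.1946062  0.       ]
[ 0.392 -0.137  0.07 ]
[ 0.364 -0.289  0.07 ]
[ 0.209 -0.259  0.07 ]
[ 0.234 -0.111  0.07 ]
timber [array([ 0.725, -0.232,  0.   ])]
tape [array([0.43 , 0.114, 0.   ])]
```

Call:
apply_moves(
  fingers=[0, 0, 0, 0, 0, 0, 0, 0, 0, 0, 0, 0],
  travel=[
    [0, 0, -0.2],
    [0, 0, -0.5],
    [0, 0, -0.6],
    [0, 0, -0.6],
    [0, 0, -0.6],
    [0, 0, 0],
    [0, 0, 0],
    [0, 0, 0],
    [0, 0, 0],
    [0, 0, 0],
    [0, 0, 0],
    [0, 0, 0],
  ],
  rotation=[
    [0, 0, 0],
    [0, 0, 0],
    [0, 0, 0],
    [0, 0, 0],
    [0, 0, 0],
    [0, 0, -0.7],
    [0, 0, -1],
    [0, 0, -1],
    [0, 0, -1],
    [0, 0, -1],
    [0, 0, -1],
    [0, 0, -1],
  ],
)

```text
time: 16.15
tool_pos: [0.5031, -0.2711, 0.1269]
tcp_rot: [-0.987, -2.979, -0.001]
wrist_force: [0.2, -0.2, -5.9]
width: 0.737
grip_force: 68.3
```

Call:
apply_moves(
  fingers=[0, 0, 0, 0, 0, 0, 0, 0, 0, 0],
  travel=[
    [0, 0, 0],
    [0, 0, 0],
    [0, 0, 0],
    [0, 0, 0],
    [0, 0, 0],
    [0, 0, 0],
    [0, 0, 0],
    [0, 0, 0],
    [0, 0, 0],
    [0, 0, 0],
  ],
  rotation=[
    [0, 0, -1],
    [0, 0, -1],
    [0, 0, -1],
    [0, 0, -1],
    [0, 0, -1],
    [0, 0, -1],
    [0, 0, -1],
    [0, 0, -0.6],
    [0, 0, 0],
    [0, 0, 0],
  ],
)

```text
time: 17.15
tool_pos: [0.5037, -0.2714, 0.1274]
tcp_rot: [0.235, -3.131, -0.002]
wrist_force: [-0.2, -0.0, -5.5]
width: 0.737
grip_force: 68.3
```

```bash
python3 - <<'E'
from h import *
s=read_state();print(s["width"],s["grip_force"],s["wrist_force"]);plan((.44,-.05,.12),98.7)
E
```

```text
0.7365264385858177 68.28216075897217 [-0.21066395 -0.02693908 -5.45000227]
t 17.1 pos [ 0.5037 -0.2714  0.1274] yawy 98.6 tilt 0.12 deg q6 -2.26 w 0.737
 turn z units -0.02
 travel units [0.6  4.57 0.16]
 after turn (yaw as given): [0.59 4.57 0.15]
```

Call:
apply_moves(
  fingers=[0, 0, 0, 0, 0, 0, 0, 0, 0, 0, 0, 0],
  travel=[
    [0.08, 0.6, 0],
    [0.09, 0.7, 0],
    [0.09, 0.7, 0],
    [0.09, 0.7, 0],
    [0.09, 0.7, 0],
    [0.08, 0.6, 0],
    [0.08, 0.57, 0],
    [0, 0, 0.7],
    [0, 0, 0.7],
    [0, 0, 0.7],
    [0, 0, 0.25],
    [0, 0, 0],
  ],
  rotation=[
    [0, 0, 0],
    [0, 0, 0],
    [0, 0, 0],
    [0, 0, 0],
    [0, 0, 0],
    [0, 0, 0],
    [0, 0, 0],
    [0, 0, 0],
    [0, 0, 0],
    [0, 0, 0],
    [0, 0, 0],
    [0, 0, 0],
  ],
)

```text
time: 18.35
tool_pos: [0.4379, -0.0501, 0.0089]
tcp_rot: [0.237, -3.127, -0.002]
wrist_force: [0.2, -0.6, -4.9]
width: 0.741
grip_force: 68.7
```

Call:
apply_moves(
  fingers=[0, 0],
  travel=[
    [0, 0, 0],
    [0, 0, 0],
  ],
  rotation=[
    [0, 0, 0],
    [0, 0, 0],
  ],
)

```text
time: 18.55
tool_pos: [0.4426, -0.051, 0.0127]
tcp_rot: [-0.237, 3.129, -0.002]
wrist_force: [0.1, -1.3, -4.9]
width: 0.736
grip_force: 68.8
```

Call:
apply_moves(
  fingers=[0, 0, 0, 0, 0],
  travel=[
    [0, 0, 0.15],
    [0, 0, 0.1],
    [0, 0, 0.06],
    [0, 0, 0],
    [0, 0, 0],
  ],
  rotation=[
    [0, 0, 0],
    [0, 0, 0],
    [0, 0, 0],
    [0, 0, 0],
    [0, 0, 0],
  ],
)

```text
time: 19.05
tool_pos: [0.4405, -0.0506, -0.0038]
tcp_rot: [0.238, -3.132, -0.0]
wrist_force: [-3.1, -0.2, 6.0]
width: 0.742
grip_force: 70.4
```

Call:
apply_moves(
  fingers=[1, 1, 1, 1, 1, 1, 1, 1, 1, 1, 1, 1],
  travel=[
    [0, 0, 0],
    [0, 0, 0],
    [0, 0, 0],
    [0, 0, 0],
    [0, 0, -0.4],
    [0, 0, -0.6],
    [0, 0, -0.6],
    [0, 0, 0],
    [0, 0, 0],
    [0, 0, 0],
    [0, 0, 0],
    [0, 0, 0],
  ],
  rotation=[
    [0, 0, 0],
    [0, 0, 0],
    [0, 0, 0],
    [0, 0, 0],
    [0, 0, 0],
    [0, 0, 0],
    [0, 0, 0],
    [0, 0, 0],
    [0, 0, 1],
    [0, 0, 1],
    [0, 0, 1],
    [0, 0, 1],
  ],
)

```text
time: 20.25
tool_pos: [0.4397, -0.0504, 0.0744]
tcp_rot: [-0.425, -3.111, -0.0]
wrist_force: [0.3, -0.4, 0.0]
width: 1.0
grip_force: 0.0
```

Call:
apply_moves(
  fingers=[1, 1, 1, 1, 1, 1, 1, 1, 1, 1, 1, 1],
  travel=[
    [0, 0, 0],
    [0, 0, 0],
    [0, 0, 0],
    [0, 0, 0],
    [0, 0, 0],
    [0, 0, 0],
    [0, 0, 0],
    [0, 0, 0],
    [0, 0, 0],
    [0, 0, 0],
    [0, 0, 0],
    [0, 0, 0],
  ],
  rotation=[
    [0, 0, 1],
    [0, 0, 1],
    [0, 0, 1],
    [0, 0, 1],
    [0, 0, 1],
    [0, 0, 1],
    [0, 0, 1],
    [0, 0, 1],
    [0, 0, 1],
    [0, 0, 1],
    [0, 0, 1],
    [0, 0, 0],
  ],
)

```text
time: 21.45
tool_pos: [0.4397, -0.0504, 0.0744]
tcp_rot: [-2.046, -2.382, 0.001]
wrist_force: [-0.2, 0.7, 0.2]
width: 0.998
grip_force: 0.0
```

```bash
python3 - <<'E'
from h import *
plan((.4405,-.0506,.004),8.7)
c=read_camera("side");cv2.imwrite("pics/s5.png",cv2.resize(c["image"][130:290,230:422,::-1],(720,600),interpolation=cv2.INTER_CUBIC))
E
```

```text
t 21.4 pos [ 0.4397 -0.0504  0.0744] yawy 8.7 tilt 0.08 deg q6 -0.32 w 0.998
 turn z units -0.0
 travel units [-0.01  0.02  1.41]
 after turn (yaw as given): [-0.01  0.01  1.41]
```

View pics/s5.png

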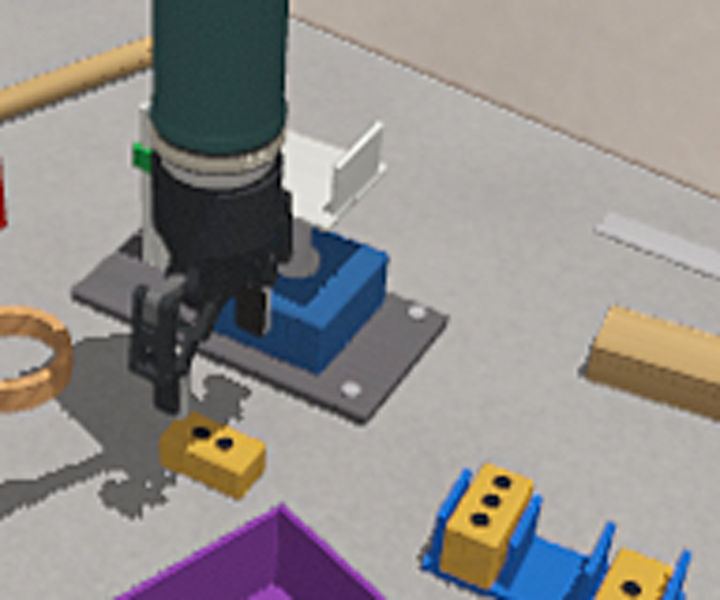

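Call:
apply_moves(
  fingers=[1, 1, 1, 1, 1, 0, 0, 0, 0, 0, 0, 0],
  travel=[
    [0, 0.02, 0.6],
    [0, 0, 0.5],
    [0, 0, 0.3],
    [0, 0, 0],
    [0, 0, 0],
    [0, 0, 0],
    [0, 0, 0],
    [0, 0, 0],
    [0, 0, 0],
    [0, 0, 0],
    [0, 0, 0],
    [0, 0, 0],
  ],
  rotation=[
    [0, 0, 0],
    [0, 0, 0],
    [0, 0, 0],
    [0, 0, 0],
    [0, 0, 0],
    [0, 0, 0],
    [0, 0, 0],
    [0, 0, 0],
    [0, 0, 0],
    [0, 0, 0],
    [0, 0, 0],
    [0, 0, 0],
  ],
)

```text
time: 22.7
tool_pos: [0.4418, -0.0505, 0.0061]
tcp_rot: [2.046, 2.383, 0.001]
wrist_force: [-1.2, 0.3, 7.0]
width: 0.382
grip_force: 62.3
```

Call:
apply_moves(
  fingers=[0, 0, 0, 0, 0, 0, 0, 0],
  travel=[
    [0, 0, -0.2],
    [0, 0, -0.5],
    [0, 0, -0.8],
    [0, 0, -0.8],
    [0, 0, -0.8],
    [0, 0, -0.8],
    [0, 0, 0],
    [0, 0, 0],
  ],
  rotation=[
    [0, 0, 0],
    [0, 0, 0],
    [0, 0, 0],
    [0, 0, 0],
    [0, 0, 0],
    [0, 0, 0],
    [0, 0, 0],
    [0, 0, 0],
  ],
)

```text
time: 23.5
tool_pos: [0.4412, -0.0504, 0.2007]
tcp_rot: [2.046, 2.383, 0.001]
wrist_force: [-0.3, -0.4, -6.5]
width: 0.384
grip_force: 61.2
```

```bash
python3 - <<'E'
from fit import *
s=read_state();print(s["width"],s["grip_force"],s["wrist_force"]);plan((.5867,-.0004,.2),8.7)
E
```

```text
0.3844216331654825 61.16928219795227 [-0.25368315 -0.37813432 -6.45167821]
t 23.5 pos [ 0.4412 -0.0504  0.2007] yawy 8.7 tilt 0.07 deg q6 -0.32 w 0.384
 turn z units -0.0
 travel units [0.55 3.03 0.02]
 after turn (yaw as given): [0.55 3.03 0.01]
```

Call:
apply_moves(
  fingers=[0, 0, 0, 0, 0, 0, 0, 0, 0, 0, 0],
  travel=[
    [0.1, 0.5, 0],
    [0.1, 0.6, 0],
    [0.1, 0.6, 0],
    [0.1, 0.6, 0],
    [0.1, 0.5, 0],
    [0.05, 0.23, 0],
    [0, 0, 0],
    [0, 0, 0],
    [0, 0, 0.2],
    [0, 0, 0],
    [0, 0, 0],
  ],
  rotation=[
    [0, 0, 0],
    [0, 0, 0],
    [0, 0, 0],
    [0, 0, 0],
    [0, 0, 0],
    [0, 0, 0],
    [0, 0, 0],
    [0, 0, 0],
    [0, 0, 0],
    [0, 0, 0],
    [0, 0, 0],
  ],
)

```text
time: 24.6
tool_pos: [0.5857, -0.0006, 0.1895]
tcp_rot: [-2.046, -2.382, 0.002]
wrist_force: [0.5, -0.2, -5.0]
width: 0.386
grip_force: 61.3
```

```bash
python3 - <<'E'
from fit import *
plan((.5867,-.0004,.156),8.7)
c=read_camera("side");im=cv2.resize(c["image"][110:220,250:382,::-1],(720,600),interpolation=cv2.INTER_CUBIC)
p=(.5867,-.0004,.1514);tz=read_state()["tool_pos"];f=720/132
for b,ps,col in(((0,0,.132,.084,.088,.004),p,(255,0,255)),((0,.0415,.136,.06,.005,.04),p,(255,0,255)),((0,-.0415,.136,.06,.005,.04),p,(255,0,255)),((0,0,tz[2]-.006,.034,.064,.028),(tz[0],tz[1],p[2]),(0,0,255))):
    P=(np.array([proj(c,q) for q in corners(b,ps)])-[250,110]+.5)*f;cv2.polylines(im,[cv2.convexHull(P.astype(np.int32))],True,col,1)
cv2.imwrite("pics/s6.png",im)
E
```

```text
t 24.6 pos [ 0.5857 -0.0006  0.1895] yawy 8.7 tilt 0.10 deg q6 -0.19 w 0.386
 turn z units -0.01
 travel units [0.   0.02 0.67]
 after turn (yaw as given): [0.   0.02 0.67]
```

View pics/s6.png

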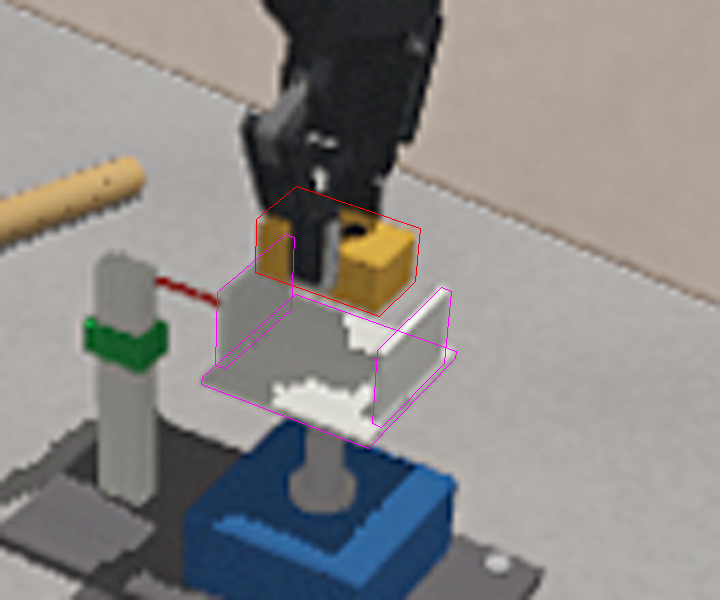

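Call:
apply_moves(
  fingers=[0, 0, 0, 0, 0, 0, 0, 0, 0, 0, 0, 0],
  travel=[
    [0, 0.02, 0.25],
    [0, 0, 0.25],
    [0, 0, 0.2],
    [0, 0, 0.1],
    [0, 0, 0.1],
    [0, 0, 0.1],
    [0, 0, 0.1],
    [0, 0, 0.1],
    [0, 0, 0.1],
    [0, 0, 0.1],
    [0, 0, 0],
    [0, 0, 0],
  ],
  rotation=[
    [0, 0, 0],
    [0, 0, 0],
    [0, 0, 0],
    [0, 0, 0],
    [0, 0, 0],
    [0, 0, 0],
    [0, 0, 0],
    [0, 0, 0],
    [0, 0, 0],
    [0, 0, 0],
    [0, 0, 0],
    [0, 0, 0],
  ],
)

```text
time: 25.85
tool_pos: [0.5881, -0.0002, 0.1205]
tcp_rot: [2.047, 2.383, 0.0]
wrist_force: [-0.6, -0.0, -1.1]
width: 0.384
grip_force: 61.9
```

Call:
apply_moves(
  fingers=[0, 0, 0, 0, 0],
  travel=[
    [0, 0, 0.06],
    [0, 0, 0.06],
    [0, 0, 0],
    [0, 0, 0],
    [0, 0, 0],
  ],
  rotation=[
    [0, 0, 0],
    [0, 0, 0],
    [0, 0, 0],
    [0, 0, 0],
    [0, 0, 0],
  ],
)

```text
time: 26.35
tool_pos: [0.5884, -0.0002, 0.1146]
tcp_rot: [2.046, 2.383, 0.001]
wrist_force: [-0.5, 0.2, -0.6]
width: 0.385
grip_force: 62.0
```

Call:
apply_moves(
  fingers=[0.6, 0.7, 0.8, 1, 1, 1, 1, 1, 1],
  travel=[
    [0, 0, 0],
    [0, 0, 0],
    [0, 0, 0],
    [0, 0, 0],
    [0, 0, 0],
    [0, 0, -0.2],
    [0, 0, -0.5],
    [0, 0, -0.6],
    [0, 0, -0.6],
  ],
  rotation=[
    [0, 0, 0],
    [0, 0, 0],
    [0, 0, 0],
    [0, 0, 0],
    [0, 0, 0],
    [0, 0, 0],
    [0, 0, 0],
    [0, 0, 0],
    [0, 0, 0],
  ],
)

```text
time: 27.25
tool_pos: [0.5877, -0.0002, 0.2107]
tcp_rot: [-2.047, -2.383, 0.0]
wrist_force: [1.2, 0.3, 0.4]
width: 0.999
grip_force: 0.0
```

Call:
apply_moves(
  fingers=[1, 1, 1, 1, 1, 1, 1, 1, 1],
  travel=[
    [0, 0, -0.6],
    [0, 0, -0.6],
    [-0.6, 0, 0],
    [-0.7, 0, 0],
    [-0.7, 0, 0],
    [-0.7, 0, 0],
    [-0.7, 0, 0],
    [0, 0, 0],
    [0, 0, 0],
  ],
  rotation=[
    [0, 0, 0],
    [0, 0, 0],
    [0, 0, 0],
    [0, 0, 0],
    [0, 0, 0],
    [0, 0, 0],
    [0, 0, 0],
    [0, 0, 0],
    [0, 0, 0],
  ],
)

```text
time: 28.15
tool_pos: [0.6135, -0.1689, 0.2697]
tcp_rot: [-2.049, -2.381, -0.001]
wrist_force: [-0.7, 0.7, -0.8]
width: 1.001
grip_force: 0.0
```

```bash
python3 - <<'E'
from fit import *
print(read_state()["wrist_force"],read_state()["tool_pos"],read_state()["time"])
c=read_camera("side");im=cv2.resize(c["image"][120:220,250:370,::-1],(720,600),interpolation=cv2.INTER_CUBIC)
p=(.5867,-.0004,.1514)
print([ (d["location"],d["p"]) for d in tip_of("side","pointer")[:2]],[proj(c,(.5867-np.sin(.1514)*.115+np.cos(.1514)*.014,np.cos(.1514)*.115+np.sin(.1514)*.014,z)).round(1) for z in(.133,.103)])
for b in((0,0,.102,.084,.088,.004),(0,.0415,.106,.06,.005,.04),(0,-.0415,.106,.06,.005,.04)):
    P=(np.array([proj(c,q) for q in corners(b,p)])-[250,120]+.5)*6;cv2.polylines(im,[cv2.convexHull(P.astype(np.int32))],True,(255,0,255),1)
cv2.imwrite("pics/s7.png",im)
E
```

```text
[-0.71816937  0.73834308 -0.75318388] [ 0.61354841 -0.16886853  0.26970373] 28.15
[([273.5, 170.7], 0.59)] [array([275.3, 161.1]), array([275.3, 170.4])]
```

View pics/s7.png

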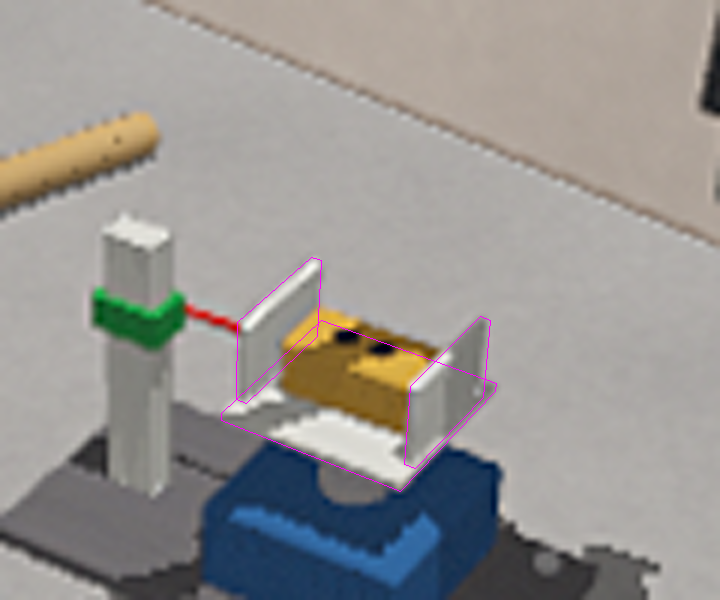

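```bash
python3 -c "
from workcell import *
print(finish_job())"
```

```text
the job is handed in; nothing more can be done
None
```

I put the slug in the smaller red box and the medium (two-dot) ingot flat on the pan, and the last picture showed the pointer inside the green band, about 4 mm below its centre by my estimate. The job is handed in at about 28 s with the robot clear of everything, but no verdict came back.

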